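# Lever a stuck die set open and slip in the parting block

## Task

The die set is stuck shut: lay the pry bar over the fulcrum block with its toe under the front edge of the upper die block, and push the bar's tail down to lever the upper block up until it just comes against the stop collars on its posts, without forcing it against them. It then stays up by itself: slide the parting block nose first into the open gap beside the bar until its metal body is fully under the upper block, and let go. The bar may stay where it is; leave everything else on the table alone.

Things in the scene. Friction and masses are not known exactly. Their poses are not given: they have to be found in the camera images.
- die_set: Steel die set fixed to the table. Origin on the table under the upper block; z up, x from the front (bare ledge) to the rear, y to its left seen from the front. Base plate 190 x 140 x 22 mm: x -125 to 65, y -70 to 70, top at z 22 mm. Two 18 mm guide posts at x 42, y +-47 mm carry stop collars and reach z 114 mm. The upper block slides up and down on them.
- die_top (a joint): Height of the upper block above shut, m: 0 shut, 0.010 against the stop collars. Starts at 0 to 0.002. Its bushings are stiff: raising it takes about 32 to 38 N at its front edge (weight and friction, differs each time) and it stays where it is left. More than 80 N from the bar strains the collars.
- die_lip (a point): Middle of the straight front lower edge of the upper block; rises with it. At x -50, y 0 mm in the die set's frame, z 46 mm when shut. The block is 115 x 130 x 24 mm: x -50 to 65, y -65 to 65 mm, with a 32 mm round shank 25 mm high on top.
- die_gap (a point): Middle of the mouth of the gap, on top of the base plate right below the upper block's front edge (x -50, y 0, z 22 mm in the die set's frame). The gap is 24 mm high when shut, 34 mm when fully up, and free to 53 mm behind this point; embossing pads stand farther back.
- fulcrum: Dark steel saddle, 42 x 50 x 32 mm, 0.45 kg, loose on the base plate's ledge, about 32 mm to the left of the die set's middle. Origin under its centre. A half-round crest along its y axis, top 25 mm above the origin, lies 44 to 50 mm in front of the upper block's edge, between two cheeks 34 mm apart and 32 mm high that keep the bar in place.
- pry_bar: Flat steel bar 240 x 26 x 10 mm, 0.42 kg, lying on the table. Origin at the middle of its underside (z 0); x to the toe (tip at x 120 mm). Top at z 10 mm; the last 40 mm of the toe are ground from below to 3.5 mm. A rubber pad (x -115 to -25 mm, 24 mm wide) lies on the tail, top at z 16 mm. It balances at its middle.
- parting_block: Aluminium parting block: body 42 x 34 mm, 32.5 mm high, 0.14 kg with its wooden handle. Origin under the centre of the metal body; x points to its nose (front face at x = 21 mm, upper front edge bevelled by 8 mm), the handle goes the other way.
- block_handle (a point): Grip point on the parting block's handle, 68 mm behind the block's origin and 30 mm above its underside. The handle is 14 mm wide and 12 mm deep, 88 mm long, and rises 14 degrees towards its end.
- marker: Marking pen lying on the table, 134 x 12 mm; leave alone.
- tape_measure: Yellow pocket tape measure, 62 x 84 x 31 mm; leave alone.
- wax_cake: Cake of beeswax, 53 x 37 x 20 mm; leave alone.
- spool: Standing spool of cream thread, 48 mm across, 90 mm high; leave alone.

How it is judged:
On the way, in this order (a step that is already met when the one before it is completed fails the run):
1. The upper die block is up against its stop collars (raised at least 9.2 mm) while the pry bar bears on it and on the fulcrum block (value of joint die_top above 0.0092 m and contact force between pry_bar and die_set above 15 N and contact force between pry_bar and fulcrum above 15 N), for 0.1 s.
2. The parting block's body is in the gap, flat on the base plate and fully under the upper block (x of parting_block in the frame of die_set above -0.034 m and z of parting_block in the frame of die_set above 0.019 m and angle between parting_block's own z axis and vertical below 0.08 rad), for 0.2 s.
At the end, for the whole second after the job is handed in: The upper die block is still up (at least 8.5 mm of its 10 mm) and the parting block rests flat on the base plate in the gap, its 42 mm body under the upper block (at most 5 mm of it standing out at the front), let go and at rest (all of step 2 and value of joint die_top above 0.0085 m and x of parting_block in the frame of die_set below 0.05 m and y of parting_block in the frame of die_set between -0.06 and 0.06 m and z of parting_block in the frame of die_set below 0.026 m and linear speed of parting_block below 0.02 m/s); the robot touches nothing.
It fails at once if The pry bar loads the die set with more than 80 N (contact force between pry_bar and die_set above 80 N).
It fails at once if A bystander (wax cake, cream spool, marking pen, tape measure) is moved by more than 40 mm (distance of any of wax_cake, spool, marker, tape_measure from where it was at the start of the episode above 0.04 m).
It also fails if it takes over 72 s, if anything falls off the work surface, if the arm or the gripper's body presses on something with over 40 N, if the wrist force passes 120 N, or if a joint passes its speed limit or range.

## Robot

A 6-joint arm with a two-finger parallel gripper is mounted at the origin on a cart in front of the work surface, level with it; the furniture and walls round the work are solid. World frame = base frame: x ahead of the robot, y to its left, z up, the work surface at z = 0. Lengths are in m, angles in rad, forces in N, time in s.
With the tool pointing down it reaches from about 0.25 to 0.775 m from the base axis. Payload 4 kg.
Tool frame: the origin (TCP) lies on the centre line of the jaws, within the pads' length; the fingertips stand 22 mm ahead of it and the grasp point (between the pads) lies 3 mm ahead of it; z points along the fingers, y is the line along which they close (so a half turn about z gives the same grasp; the last joint's range is limited). The gripper opens to 94 mm and grips with 3 to 60 N. Pads are 16 mm wide; open, the fingers measure 119 mm over their backs; the gripper's body (75 mm by 177 mm) begins 78 mm behind the grasp point.
Start: joints at [1.147, 0.087, 1.371, -0, 1.684, -0.103], TCP at [0.173, 0.522, 0.228] pointing down, gripper open.
Joint ranges: [-3.1, 3.1], [-0.76, 2.03], [0.27, 2.55], [-1.08, 4.22], [0.17, 2.65], [-2.57, 2.57]. Speed limits (rad/s): [2.79, 2.79, 3.14, 3.14, 3.14, 3.14].

## Interface

Orientations are given as a 3x3 rotation matrix whose columns are the frame's x, y, z axes.
In Python, from workcell import status, viewer, manip, nets gives the robot as it stands.
- The arm moves only by the tool move_arm, never from a script. Its argument "plan" is a list of rows, each an object with "dr": the turn, a rotation vector about the tool's x, y, z in rad, a list of three; "travel": the shift along the tool's x, y, z in cm, a list of three; "fingers": the finger opening in cm, from 0 to 9.4. A call has 1 to 10 rows; each row shifts and turns the commanded pose from where the row before left it, along the tool's axes as they then stand; what a row does not reach is not made up. A row lasts 1/10 s, in which the tool goes at most 50 mm and 8.59 degrees, less where a joint would pass 70% of its speed; a pose out of reach is approached as far as the arm can. A call is refused whole if a number of a shift passes 5 or a number of a turn 0.15, either way. A call with a gripper value outside its range is refused whole. The fingers move at their own pace and stop on an object; the grip force is fixed at half the most. Time passes only in rows, so rows that do not move let the fingers close. It gives the time, the measured TCP pose, the force and the opening at its end, in the units of the state.
- status.observe(): the state, without advancing time (a new reading comes with each control period).
- viewer.camera(name): name is "side" or "top" or "wrist"; returns a dict with "pixels" (420x560x3 uint8, red, green, blue), "z_map" (420x560 float32, m along the optical axis (not along the pixel's ray), 0 where there is no reading), "K" (3x3 intrinsics, pixels), "R" (3x3) and "t" (3): a world point X has camera coordinates R X + t. Camera axes: x right, y down, z forward; pixel columns grow to the right and rows downward; lengths in m; the calibration is good to about 2 mm. The wrist camera is an equidistant fisheye: a pixel r from the principal point sees the ray r / f radians off the axis. A picture is of the moment at which its call begins.
- manip.sign_off(): hands the job in, once; it reports no verdict.
Trained networks look in the newest picture that a camera, given by its name, has taken for a name from the list of things; names that differ only in an ending like _2 or _b are one class to them, and where a whole thing is asked for, a point or a joint stands for the part that bears it (a point fixed in the world has none). Each returns a list of dicts, best first, with "p" (0 to 1); they miss things now and then, are a little off and sometimes report something else, mostly with a low value. They report only what shows in the picture. A call takes as long as a camera call.
- nets.cut_out(camera, target): "region" (420x560 bool, what is visible of it) and "position" ([column, row] in pixels, amid what is visible of it).
The state is a dict: "clock": time; "qpos": joint angles; "qd": joint speeds; "joint_torque": joint torques, N m; "ee_pos": TCP position; "ee_rot": TCP orientation; "wrist_force": force on the tool from outside, world axes, zero at the start; "moment": the same for the moment, N m; "grip_width": finger opening in m.
Only numpy, scipy, OpenCV 4.12 (cv2) and the standard library are available. Lean on these libraries where they do the work, as an engineer would, in place of code of your own. Each camera call takes 0.05 s, during which the arm holds its last target. There are 200 camera calls.

## Working session

There is one attempt and no reset: what is moved stays moved. The work goes in short steps, Python scripts to look and compute and a tool call to move; the robot and the scene stay as the last step left them, time stands still between calls to the robot, and variables do not carry over. Pictures are saved under pics/ and viewed, on a budget of 10 in all, crops included, one or two more only if the job needs it, and the job is handed in when it is done.

Besides the shell and the picture viewer there is one more tool, called after "Emit:" as name(argument=value, ...), one argument or row to a line, values as JSON. move_arm: Moves the arm, as the interface text tells. Its arguments: {"type":"object","properties":{"plan":{"type":"array","items":{"type":"object","properties":{"dr":{"type":"array","items":{"type":"number"}},"travel":{"type":"array","items":{"type":"number"}},"fingers":{"type":"number"}}}}},"required":["plan"]}

```bash
ls; mkdir -p pics
cat > h.py <<'E'
import numpy as np, cv2
from workcell import status, viewer, manip, nets
def cam(n): return viewer.camera(n)
def pts(c, mask=None):
    z=c["z_map"]; m=(z>0) if mask is None else (mask&(z>0))
    v,u=np.nonzero(m); d=z[v,u]; K=c["K"]
    X=np.stack([(u-K[0,2])/K[0,0]*d,(v-K[1,2])/K[1,1]*d,d],1)
    return (X-c["t"])@c["R"], u, v
def save(c,n): cv2.imwrite("pics/"+n,c["pixels"][:,:,::-1])
E
python3 - <<'E'
from h import *
s=status.observe()
for k,v in s.items(): print(k,np.round(v,3).tolist())
for n in("top","side"):
    c=cam(n); save(c,n+"0.png"); print(n,np.round(c["K"],1).tolist(),np.round(-c["R"].T@c["t"],3))
    for t in["die_set","die_top","fulcrum","pry_bar","parting_block","marker","tape_measure","wax_cake","spool"]:
        for r in nets.cut_out(n,t)[:2]:
            P,u,v=pts(c,r["region"])
            if len(P)<10: print(t,r["p"],len(P)); continue
            print(t,round(r["p"],2),np.round(r["position"]),len(P),"med",np.round(np.median(P,0),3),"lo",np.round(np.percentile(P,2,0),3),"hi",np.round(np.percentile(P,98,0),3))
E
```

```text
pics
clock 0.0
qpos [1.147, 0.088, 1.372, 0.0, 1.684, -0.103]
qd [-0.0, 0.002, 0.001, 0.001, -0.001, -0.0]
joint_torque [-0.001, -34.018, -30.243, 0.072, 0.033, -0.0]
ee_pos [0.173, 0.521, 0.226]
ee_rot [[-0.949, 0.315, -0.001], [0.315, 0.949, -0.002], [0.0, -0.002, -1.0]]
wrist_force [0.882, -0.289, 0.501]
moment [0.005, -0.048, -0.024]
grip_width 0.094
top [[546.1, 0.0, 283.1], [0.0, 546.1, 206.3], [0.0, 0.0, 1.0]] [0.413 0.258 1.244]
die_set 0.73 [337. 156.] 4854 med [0.661 0.155 0.068] lo [0.563 0.091 0.017] hi [0.746 0.232 0.109]
die_set 0.3 [223. 228.] 612 med [0.497 0.4   0.031] lo [ 0.419  0.374 -0.003] hi [0.537 0.422 0.044]
die_top 0.91 [336. 144.] 2704 med [0.684 0.152 0.07 ] lo [0.631 0.094 0.062] hi [0.747 0.216 0.096]
fulcrum 0.97 [310. 184.] 436 med [0.599 0.21  0.043] lo [0.574 0.185 0.028] hi [0.625 0.237 0.057]
fulcrum 0.68 [336. 146.] 2746 med [0.683 0.15  0.07 ] lo [0.631 0.092 0.06 ] hi [0.746 0.216 0.096]
pry_bar 0.81 [400. 250.] 1186 med [ 0.444 -0.003  0.01 ] lo [ 0.421 -0.114  0.003] hi [0.468 0.111 0.019]
parting_block 0.86 [226. 228.] 534 med [0.499 0.401 0
[... 1358 characters left out ...]
_block 0.89 [258. 250.] 538 med [0.502 0.411 0.027] lo [0.419 0.388 0.002] hi [0.54  0.426 0.042]
marker 0.63 [320. 258.] 149 med [0.374 0.356 0.01 ] lo [0.356 0.291 0.003] hi [0.397 0.412 0.012]
marker 0.17 [259. 253.] 601 med [0.501 0.411 0.027] lo [ 0.418  0.379 -0.001] hi [0.539 0.426 0.042]
tape_measure 0.97 [244. 299.] 1105 med [0.43  0.574 0.028] lo [ 0.404  0.525 -0.001] hi [0.473 0.599 0.031]
wax_cake 0.54 [306. 196.] 128 med [0.56  0.003 0.015] lo [ 0.541 -0.029  0.   ] hi [0.586 0.016 0.02 ]
spool 0.5 [243. 296.] 1056 med [0.43  0.576 0.028] lo [0.404 0.534 0.   ] hi [0.47  0.599 0.031]
spool 0.47 [231. 212.] 67 med [0.581 0.368 0.089] lo [0.554 0.195 0.02 ] hi [0.703 0.427 0.112]
```

Run:
```python
import cv2
a=cv2.imread("pics/top0.png")
cv2.imwrite("pics/top0c.png",cv2.resize(a[80:380,110:510],None,fx=2,fy=2,interpolation=cv2.INTER_CUBIC))
```

```text
(no output)
```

View pics/top0c.png

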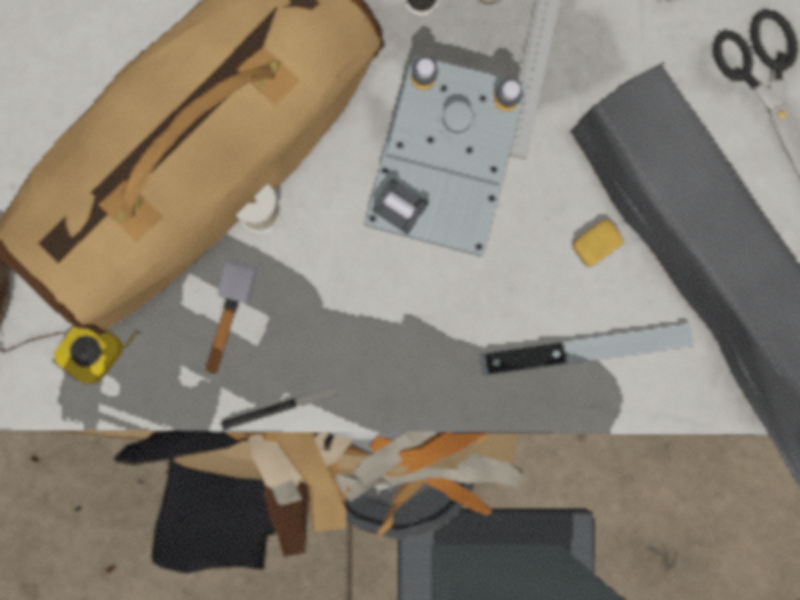

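```bash
cat >> h.py <<'E'
def rect(P):
    (c,wh,a)=cv2.minAreaRect(P[:,:2].astype(np.float32)*1000); return np.round(c,1),np.round(wh,1),round(a,1)
def reg(n,t): return nets.cut_out(n,t)[0]["region"]
E
python3 - <<'E'
from h import *
c=cam("top")
P,u,v=pts(c,reg("top","die_top")); Q=P[(P[:,2]>.064)&(P[:,2]<.076)]; print("die top",rect(Q),np.median(Q[:,2]),len(Q))
# base plate: 
m=reg("top","die_set").astype(np.uint8); m=cv2.dilate(m,np.ones((9,9)))>0
P,u,v=pts(c,m); Q=P[(P[:,2]>.015)&(P[:,2]<.03)]; print("base",rect(Q),np.median(Q[:,2]),len(Q))
H=P[P[:,2]>.098]; print("posts")
_,lab,cen=cv2.kmeans(H[:,:2].astype(np.float32),2,None,(3,50,1e-5),5,0); print(cen, [(lab==i).sum() for i in(0,1)])
P,u,v=pts(c,reg("top","fulcrum")); print("ful",rect(P),np.percentile(P[:,2],[2,50,98]))
for a in np.arange(0,1): pass
Q=P[P[:,2]>.05]; print("cheeks",rect(Q),len(Q)); 
_,lab,cen=cv2.kmeans(Q[:,:2].astype(np.float32),2,None,(3,50,1e-5),5,0); print(cen,[(lab==i).sum() for i in(0,1)])
P,u,v=pts(c,reg("top","pry_bar")); print("bar",rect(P)); Q=P[P[:,2]>.0135]; print("pad",rect(Q),np.median(Q[:,2]),len(Q))
P,u,v=pts(c,reg("top","parting_block")); print("pb",rect(P)); Q=P[(P[:,0]>.49)&(P[:,2]>.027)];print("pb body",rect(Q),np.median(Q[:,2]),len(Q))
b=c["pixels"][130:215,265:375]; cv2.imwrite("pics/die.png",cv2.resize(b[:,:,::-1],None,fx=7,fy=7,interpolation=cv2.INTER_CUBIC))
E
```

```text
die top (array([693.8, 149.6]), array([129.9, 116.1]), 75.9) 0.06982587940748439 2449
base (array([657., 159.]), array([140.1, 189.2]), 75.4) 0.020787038696166757 1822
posts
[[0.73666036 0.18586306]
 [0.7120649  0.09908196]] [np.int64(105), np.int64(93)]
ful (array([601. , 209.9]), array([49.5, 42.2]), 57.1) [0.03066061 0.04234559 0.05603671]
cheeks (array([601.7, 209.4]), array([49.6, 31.5]), 56.8) 90
[[0.61314523 0.22687508]
 [0.5897723  0.1924994 ]] [np.int64(46), np.int64(44)]
bar (array([444.1,  -3.1]), array([ 29.3, 243.4]), 8.5)
pad (array([442.4,   9.8]), array([ 23.8, 215.6]), 8.8) 0.01541557036323224 315
pb (array([474.9, 402.9]), array([ 35. , 128.2]), 76.4)
pb body (array([514.1, 392.9]), array([33.4, 47.3]), 76.5) 0.031183034236682665 254
```

View pics/die.png

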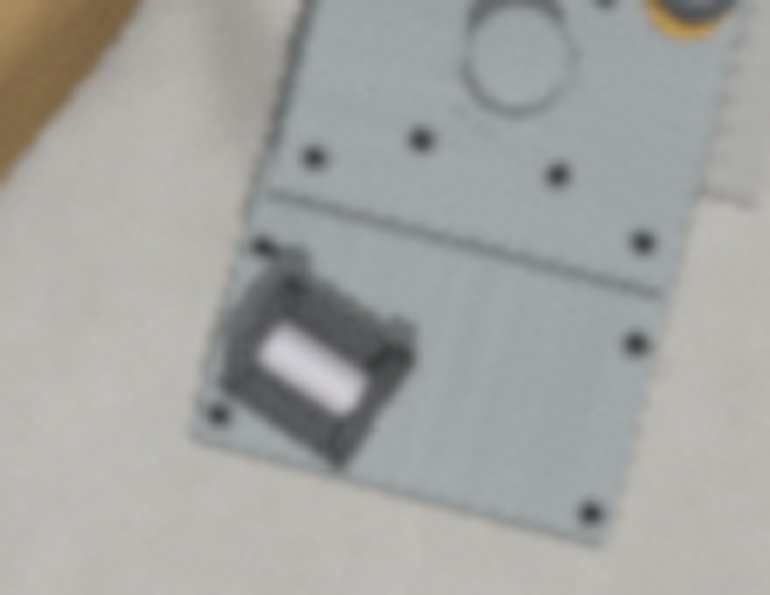

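```bash
cat >> h.py <<'E'
from scipy.spatial.transform import Rotation as Ro
def tool(ydeg,pitch=0):   # tool y at ydeg, pointing down, then toe-down pitch about tool y
    a=np.radians(ydeg); y=np.array([np.cos(a),np.sin(a),0]); z=np.array([0,0,-1.])
    return np.stack([np.cross(y,z),y,z],1)@Ro.from_rotvec([0,np.radians(pitch),0]).as_matrix()
def plan(p,R,n,p0=None,R0=None):
    s=status.observe(); p0=np.array(s["ee_pos"]) if p0 is None else p0; R0=np.array(s["ee_rot"]) if R0 is None else R0
    w=Ro.from_matrix(R0.T@R).as_rotvec(); p=np.array(p)
    print("total cm tool",np.round(R0.T@(p-p0)*100,2),"rot",np.round(w,3))
    for i in range(n):
        Ri=R0@Ro.from_rotvec(w*i/n).as_matrix()
        print(dict(dr=np.round(w/n,3).tolist(),travel=np.round(Ri.T@(p-p0)/n*100,2).tolist()))
E
python3 - <<'E'
from h import *
plan([.445,-.003,.12],tool(8.5),18)
E
```

```text
total cm tool [-42.33 -41.25  10.75] rot [ 0.    -0.     1.102]
{'dr': [0.0, -0.0, 0.061], 'travel': [-2.35, -2.29, 0.6]}
{'dr': [0.0, -0.0, 0.061], 'travel': [-2.49, -2.14, 0.6]}
{'dr': [0.0, -0.0, 0.061], 'travel': [-2.61, -1.99, 0.6]}
{'dr': [0.0, -0.0, 0.061], 'travel': [-2.73, -1.82, 0.6]}
{'dr': [0.0, -0.0, 0.061], 'travel': [-2.84, -1.65, 0.6]}
{'dr': [0.0, -0.0, 0.061], 'travel': [-2.93, -1.48, 0.6]}
{'dr': [0.0, -0.0, 0.061], 'travel': [-3.02, -1.29, 0.6]}
{'dr': [0.0, -0.0, 0.061], 'travel': [-3.09, -1.11, 0.6]}
{'dr': [0.0, -0.0, 0.061], 'travel': [-3.15, -0.92, 0.6]}
{'dr': [0.0, -0.0, 0.061], 'travel': [-3.2, -0.72, 0.6]}
{'dr': [0.0, -0.0, 0.061], 'travel': [-3.24, -0.52, 0.6]}
{'dr': [0.0, -0.0, 0.061], 'travel': [-3.27, -0.33, 0.6]}
{'dr': [0.0, -0.0, 0.061], 'travel': [-3.28, -0.13, 0.6]}
{'dr': [0.0, -0.0, 0.061], 'travel': [-3.28, 0.08, 0.6]}
{'dr': [0.0, -0.0, 0.061], 'travel': [-3.27, 0.28, 0.6]}
{'dr': [0.0, -0.0, 0.061], 'travel': [-3.25, 0.48, 0.6]}
{'dr': [0.0, -0.0, 0.061], 'travel': [-3.21, 0.67, 0.6]}
{'dr': [0.0, -0.0, 0.061], 'travel': [-3.17, 0.87, 0.6]}
```

Emit:
move_arm(
  plan=[
    {"dr": [0, 0, 0.061], "travel": [-2.35, -2.29, 0.3], "fingers": 6},
    {"dr": [0, 0, 0.061], "travel": [-2.49, -2.14, 0.3], "fingers": 6},
    {"dr": [0, 0, 0.061], "travel": [-2.61, -1.99, 0.3], "fingers": 6},
    {"dr": [0, 0, 0.061], "travel": [-2.73, -1.82, 0.3], "fingers": 6},
    {"dr": [0, 0, 0.061], "travel": [-2.84, -1.65, 0.6], "fingers": 6},
    {"dr": [0, 0, 0.061], "travel": [-2.93, -1.48, 0.6], "fingers": 6},
    {"dr": [0, 0, 0.061], "travel": [-3.02, -1.29, 0.6], "fingers": 6},
    {"dr": [0, 0, 0.061], "travel": [-3.09, -1.11, 0.6], "fingers": 6},
    {"dr": [0, 0, 0.061], "travel": [-3.15, -0.92, 0.6], "fingers": 6},
    {"dr": [0, 0, 0.061], "travel": [-3.2, -0.72, 0.6], "fingers": 6},
  ],
)

```text
clock: 2.3
ee_pos: [0.325, 0.2294, 0.1795]
ee_rot: [[-0.595, 0.803, 0.001], [0.803, 0.595, 0.0], [-0.0, 0.001, -1.0]]
wrist_force: [0.9, 0.7, -0.0]
grip_width: 0.0602
```

Emit:
move_arm(
  plan=[
    {"dr": [0, 0, 0.061], "travel": [-3.24, -0.52, 0.6], "fingers": 6},
    {"dr": [0, 0, 0.061], "travel": [-3.27, -0.33, 0.6], "fingers": 6},
    {"dr": [0, 0, 0.061], "travel": [-3.28, -0.13, 0.6], "fingers": 6},
    {"dr": [0, 0, 0.061], "travel": [-3.28, 0.08, 0.6], "fingers": 6},
    {"dr": [0, 0, 0.061], "travel": [-3.27, 0.28, 0.6], "fingers": 6},
    {"dr": [0, 0, 0.061], "travel": [-3.25, 0.48, 0.6], "fingers": 6},
    {"dr": [0, 0, 0.061], "travel": [-3.21, 0.67, 0.6], "fingers": 6},
    {"dr": [0, 0, 0.061], "travel": [-3.17, 0.87, 0.6], "fingers": 6},
    {"dr": [0, 0, 0], "travel": [0, 0, 0], "fingers": 6},
    {"dr": [0, 0, 0], "travel": [0, 0, 0], "fingers": 6},
  ],
)

```text
clock: 3.3
ee_pos: [0.4458, -0.0026, 0.1313]
ee_rot: [[-0.15, 0.989, -0.001], [0.989, 0.15, 0.001], [0.001, -0.001, -1.0]]
wrist_force: [0.2, 0.1, -0.6]
grip_width: 0.06
```

Run:
```python
from h import *
plan([.445,-.003,.0245],tool(8.5),4)
c=cam("wrist"); save(c,"w1.png"); print(np.round(c["K"],1).tolist(),np.round(-c["R"].T@c["t"],3))
```

```text
total cm tool [-0.04 -0.08 10.68] rot [-0.001 -0.001  0.003]
{'dr': [-0.0, -0.0, 0.001], 'travel': [-0.01, -0.02, 2.67]}
{'dr': [-0.0, -0.0, 0.001], 'travel': [-0.01, -0.02, 2.67]}
{'dr': [-0.0, -0.0, 0.001], 'travel': [-0.01, -0.02, 2.67]}
{'dr': [-0.0, -0.0, 0.001], 'travel': [-0.01, -0.02, 2.67]}
[[325.2, 0.0, 276.5], [0.0, 325.2, 209.6], [0.0, 0.0, 1.0]] [0.436 0.063 0.288]
```

View pics/w1.png

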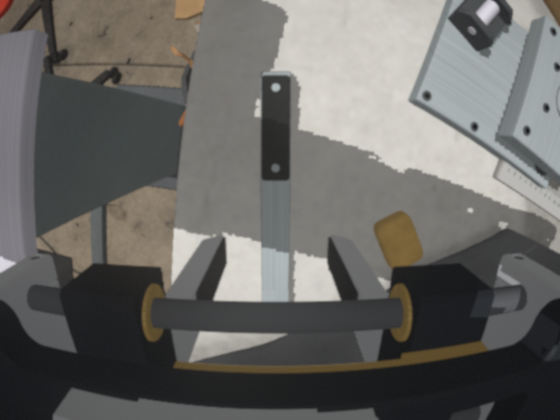

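Emit:
move_arm(
  plan=[
    {"dr": [0, 0, 0.003], "travel": [0, -0.08, 2.5], "fingers": 6},
    {"dr": [0, 0, 0], "travel": [0, 0, 2.5], "fingers": 6},
    {"dr": [0, 0, 0], "travel": [0, 0, 2.5], "fingers": 6},
    {"dr": [0, 0, 0], "travel": [0, 0, 2], "fingers": 6},
    {"dr": [0, 0, 0], "travel": [0, 0, 1.1], "fingers": 6},
    {"dr": [0, 0, 0], "travel": [0, 0, 0], "fingers": 6},
    {"dr": [0, 0, 0], "travel": [0, 0, 0], "fingers": 1.5},
    {"dr": [0, 0, 0], "travel": [0, 0, 0], "fingers": 1.5},
    {"dr": [0, 0, 0], "travel": [0, 0, 0], "fingers": 1.5},
    {"dr": [0, 0, 0], "travel": [0, 0, 0], "fingers": 1.5},
  ],
)

```text
clock: 4.35
ee_pos: [0.4458, -0.0025, 0.0263]
ee_rot: [[-0.148, 0.989, 0.002], [0.989, 0.148, -0.0], [-0.0, 0.002, -1.0]]
wrist_force: [0.3, 0.1, 0.1]
grip_width: 0.0315
```

Emit:
move_arm(
  plan=[
    {"dr": [0, 0, 0], "travel": [0, 0, 0.2], "fingers": 4},
    {"dr": [0, 0, 0], "travel": [0, 0, 0], "fingers": 4},
    {"dr": [0, 0, 0], "travel": [0, 0, 0], "fingers": 0},
    {"dr": [0, 0, 0], "travel": [0, 0, 0], "fingers": 0},
    {"dr": [0, 0, 0], "travel": [0, 0, 0], "fingers": 0},
    {"dr": [0, 0, 0], "travel": [0, 0, 0], "fingers": 0},
    {"dr": [0, 0, 0], "travel": [0, 0, 0], "fingers": 0},
  ],
)

```text
clock: 5.05
ee_pos: [0.4449, -0.0025, 0.0234]
ee_rot: [[-0.148, 0.989, -0.001], [0.989, 0.148, -0.0], [0.0, -0.001, -1.0]]
wrist_force: [-1.1, 0.4, 1.0]
grip_width: 0.0254
```

```bash
cat >> h.py <<'E'
C=np.array([.6015,.2097,.047]); G=np.array([.0005,0,.0234]) # G: bar origin in tool frame (x tool = -bar x)
def barpose(s,ydeg,pitch,clr):
    R=tool(ydeg,pitch); bx=-R[:,0]; bz=-R[:,2]
    o=C+clr*bz-s*bx        # bar origin
    return o-R@np.array([-G[0],0,G[2]]),R
E
python3 - <<'E'
from h import *
p,R=barpose(.134,57,22,.012); print(p)
s=status.observe(); R0=np.array(s["ee_rot"])
up=np.array(s["ee_pos"])+[0,0,.12]
m=p.copy(); m[2]=.145
plan(m,tool(57),9,up,R0)
plan(p,R,4,m,tool(57))
E
```

```text
[0.50803423 0.27039738 0.1302069 ]
total cm tool [26.05 10.3  -0.17] rot [-0.001 -0.    -0.846]
{'dr': [-0.0, -0.0, -0.094], 'travel': [2.89, 1.14, -0.02]}
{'dr': [-0.0, -0.0, -0.094], 'travel': [2.77, 1.41, -0.02]}
{'dr': [-0.0, -0.0, -0.094], 'travel': [2.63, 1.66, -0.02]}
{'dr': [-0.0, -0.0, -0.094], 'travel': [2.46, 1.9, -0.02]}
{'dr': [-0.0, -0.0, -0.094], 'travel': [2.27, 2.13, -0.02]}
{'dr': [-0.0, -0.0, -0.094], 'travel': [2.06, 2.33, -0.02]}
{'dr': [-0.0, -0.0, -0.094], 'travel': [1.83, 2.51, -0.02]}
{'dr': [-0.0, -0.0, -0.094], 'travel': [1.59, 2.68, -0.02]}
{'dr': [-0.0, -0.0, -0.094], 'travel': [1.33, 2.81, -0.02]}
total cm tool [0.   0.   1.48] rot [0.    0.384 0.   ]
{'dr': [0.0, 0.096, 0.0], 'travel': [0.0, 0.0, 0.37]}
{'dr': [0.0, 0.096, 0.0], 'travel': [-0.04, 0.0, 0.37]}
{'dr': [0.0, 0.096, 0.0], 'travel': [-0.07, 0.0, 0.36]}
{'dr': [0.0, 0.096, 0.0], 'travel': [-0.11, 0.0, 0.35]}
```

Emit:
move_arm(
  plan=[
    {"dr": [0, 0, 0], "travel": [0, 0, -1], "fingers": 0},
    {"dr": [0, 0, 0], "travel": [0, 0, -2], "fingers": 0},
    {"dr": [0, 0, 0], "travel": [0, 0, -2.5], "fingers": 0},
    {"dr": [0, 0, 0], "travel": [0, 0, -2.5], "fingers": 0},
    {"dr": [0, 0, 0], "travel": [0, 0, -2.5], "fingers": 0},
    {"dr": [0, 0, 0], "travel": [0, 0, -1.5], "fingers": 0},
    {"dr": [0, 0, 0], "travel": [0, 0, 0], "fingers": 0},
  ],
)

```text
clock: 5.75
ee_pos: [0.4467, -0.0026, 0.1462]
ee_rot: [[-0.149, 0.989, 0.006], [0.989, 0.149, -0.001], [-0.001, 0.005, -1.0]]
wrist_force: [0.6, 0.2, -4.8]
grip_width: 0.0252
```

Emit:
move_arm(
  plan=[
    {"dr": [0, 0, -0.094], "travel": [2.89, 1.14, 0], "fingers": 0},
    {"dr": [0, 0, -0.094], "travel": [2.77, 1.41, 0], "fingers": 0},
    {"dr": [0, 0, -0.094], "travel": [2.63, 1.66, 0], "fingers": 0},
    {"dr": [0, 0, -0.094], "travel": [2.46, 1.9, 0], "fingers": 0},
    {"dr": [0, 0, -0.094], "travel": [2.27, 2.13, 0], "fingers": 0},
    {"dr": [0, 0, -0.094], "travel": [2.06, 2.33, 0], "fingers": 0},
    {"dr": [0, 0, -0.094], "travel": [1.83, 2.51, 0], "fingers": 0},
    {"dr": [0, 0, -0.094], "travel": [1.59, 2.68, 0], "fingers": 0},
    {"dr": [0, 0, -0.094], "travel": [1.33, 2.81, 0], "fingers": 0},
    {"dr": [0, 0, 0], "travel": [0, 0, 0], "fingers": 0},
  ],
)

```text
clock: 6.75
ee_pos: [0.5076, 0.2734, 0.1411]
ee_rot: [[-0.841, 0.54, -0.003], [0.54, 0.841, 0.001], [0.003, -0.001, -1.0]]
wrist_force: [-0.2, -1.4, -4.5]
grip_width: 0.0256
```

Emit:
move_arm(
  plan=[
    {"dr": [0, 0.08, 0], "travel": [0, 0, 0], "fingers": 0},
    {"dr": [0, 0.08, 0], "travel": [0, 0, 0], "fingers": 0},
    {"dr": [0, 0.08, 0], "travel": [0, 0, 0], "fingers": 0},
    {"dr": [0, 0.08, 0], "travel": [0, 0, 0], "fingers": 0},
    {"dr": [0, 0.064, 0], "travel": [0, 0, 0], "fingers": 0},
    {"dr": [0, 0, 0], "travel": [0, 0, 0], "fingers": 0},
    {"dr": [0, 0, 0], "travel": [0, 0, 0], "fingers": 0},
  ],
)

```text
clock: 7.45
ee_pos: [0.5081, 0.2694, 0.1421]
ee_rot: [[-0.777, 0.546, -0.315], [0.507, 0.838, 0.203], [0.375, -0.002, -0.927]]
wrist_force: [0.1, -0.1, -3.6]
grip_width: 0.0255
```

```bash
cat > barfit.py <<'E'
from h import *
def fit():
    s=status.observe()
    for n in("top","side"):
        c=cam(n); save(c,f"b{s['clock']:.1f}{n}.png"); r=nets.cut_out(n,"pry_bar")[0]
        P,u,v=pts(c,r["region"]); R=np.array(s["ee_rot"]); L=(P-s["ee_pos"])@R; L=L[(abs(L[:,0])<.13)&(abs(L[:,1])<.025)&(abs(L[:,2]-.01)<.03)]
        print(n,round(r["p"],2),len(L)," tool-frame x",np.round(np.percentile(L[:,0],[1,99]),4),"y",np.round(np.percentile(L[:,1],[3,50,97]),4))
        for a,b in((-.12,-.08),(-.08,-.04),(.03,.07),(.07,.11)):
            q=L[(L[:,0]>a)&(L[:,0]<b)]
            if len(q)>5: print("   x",a,b,"z med",np.round(np.median(q[:,2]),4),"y med",np.round(np.median(q[:,1]),4),len(q))
    return s
if __name__=="__main__": fit()
E
python3 - <<'E'
from barfit import *
fit()
p,R=barpose(.134,57,22,.012); plan(p,R,1)
c=cam("top");P,u,v=pts(c,reg("top","fulcrum")); print("ful",rect(P),len(P))
E
```

```text
top 0.83 880  tool-frame x [-0.0363  0.1203] y [-0.0134 -0.001   0.0111]
   x 0.03 0.07 z med 0.0092 y med -0.0016 237
   x 0.07 0.11 z med 0.0097 y med -0.0013 255
side 0.66 246  tool-frame x [-0.0692  0.1233] y [-0.0057  0.015   0.0173]
   x -0.08 -0.04 z med 0.0179 y med 0.0161 13
   x 0.03 0.07 z med 0.0159 y med 0.0154 62
   x 0.07 0.11 z med 0.0161 y med 0.0152 68
total cm tool [-0.54 -0.01  1.26] rot [0.    0.001 0.001]
{'dr': [0.0, 0.001, 0.001], 'travel': [-0.54, -0.01, 1.26]}Traceback (most recent call last):
  File "<stdin>", line 4, in <module>
  File "h.py", line 12, in reg
    def reg(n,t): return nets.cut_out(n,t)[0]["region"]
                         ~~~~~~~~~~~~~~~~~^^^
IndexError: list index out of range
```

Emit:
move_arm(
  plan=[
    {"dr": [0, 0, 0], "travel": [-0.5, 0, 1.2], "fingers": 0},
    {"dr": [0, 0, 0], "travel": [-1, 0, 0], "fingers": 0},
    {"dr": [0, 0, 0], "travel": [-1.2, 0, 0], "fingers": 0},
    {"dr": [0, 0, 0], "travel": [-1.2, 0, 0.2], "fingers": 0},
    {"dr": [0, 0, 0], "travel": [-1, 0, 0.2], "fingers": 0},
    {"dr": [0, 0, 0], "travel": [-0.6, 0, 0.2], "fingers": 0},
    {"dr": [0, 0, 0], "travel": [0, 0, 0], "fingers": 0},
  ],
)

```text
clock: 8.45
ee_pos: [0.5458, 0.2453, 0.1049]
ee_rot: [[-0.776, 0.546, -0.316], [0.506, 0.838, 0.204], [0.376, -0.001, -0.927]]
wrist_force: [0.3, -0.1, -3.8]
grip_width: 0.0257
```

Run:
```python
from h import *
p,R=barpose(.054,57,22,.0035); plan(p,R,1)
a=cam("side")["pixels"][110:320,170:450]; w=cam("wrist")["pixels"][0:320,60:]
a=cv2.resize(a,None,fx=2,fy=2,interpolation=cv2.INTER_CUBIC)
t=cam("top")["pixels"][110:270,220:420]; t=cv2.resize(t,None,fx=1.2,fy=1.2)
im=np.zeros((420,800,3),np.uint8); im[:,:560]=a; im[:192,560:800]=t; im[192:420,560:800]=cv2.resize(w,(240,228))
cv2.imwrite("pics/m1.png",im[:,:,::-1])
```

```text
total cm tool [-2.85  0.05  0.2 ] rot [-0.001 -0.001 -0.001]
{'dr': [-0.001, -0.001, -0.001], 'travel': [-2.85, 0.05, 0.2]}
```

View pics/m1.png

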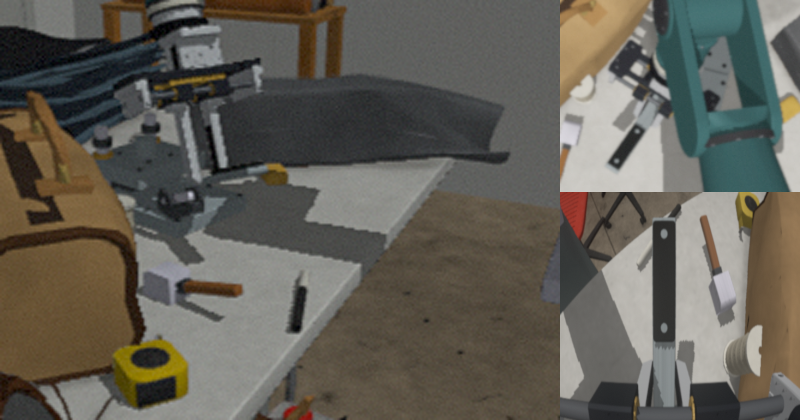

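Run:
```python
from h import *
c=cam("side"); s=status.observe(); p=np.array(s["ee_pos"]);R=np.array(s["ee_rot"])
pr=lambda X:(lambda y:np.round((c["K"]@y)[:2]/y[2],1))(c["R"]@X+c["t"])
for n,X in dict(tcp=p,tail=p+R@[.12,0,.018],toe=p+R@[-.12,0,.018],crest=C,dieo=np.array([.686,.1515,.07])).items(): print(n,pr(X))
a=c["pixels"][140:260,190:310]; cv2.imwrite("pics/s2.png",cv2.resize(a[:,:,::-1],None,fx=5,fy=5,interpolation=cv2.INTER_CUBIC))
```

```text
tcp [273.1 191.3]
tail [299.  193.6]
toe [254.4 202.4]
crest [260.8 205.8]
dieo [244.7 187.1]
```

View pics/s2.png

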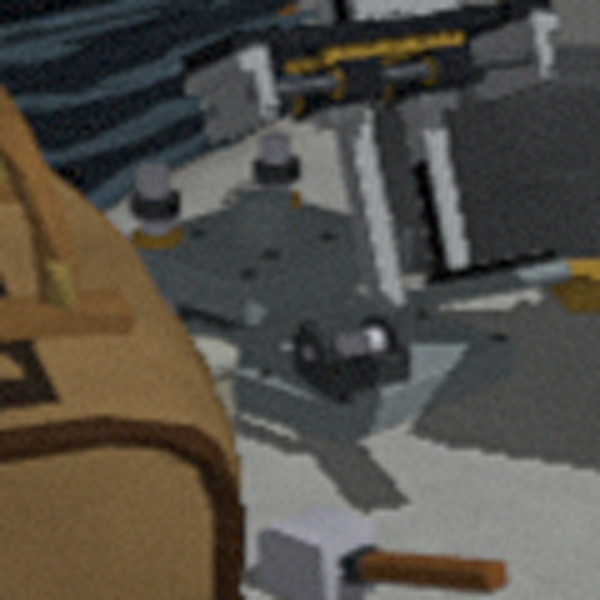

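Emit:
move_arm(
  plan=[
    {"dr": [0, 0, 0], "travel": [-0.5, 0, 0], "fingers": 0},
    {"dr": [0, 0, 0], "travel": [-0.5, 0, 0], "fingers": 0},
    {"dr": [0, 0, 0], "travel": [-0.5, 0, 0], "fingers": 0},
    {"dr": [0, 0, 0], "travel": [-0.4, 0, 0], "fingers": 0},
    {"dr": [0, 0, 0], "travel": [0, 0, 0], "fingers": 0},
  ],
)

```text
clock: 9.15
ee_pos: [0.5605, 0.236, 0.0985]
ee_rot: [[-0.777, 0.545, -0.315], [0.506, 0.838, 0.204], [0.375, -0.0, -0.927]]
wrist_force: [-0.1, -0.3, -3.5]
grip_width: 0.0251
```

Emit:
move_arm(
  plan=[
    {"dr": [0, 0, 0], "travel": [-0.5, 0, 0], "fingers": 0},
    {"dr": [0, 0, 0], "travel": [-0.4, 0, 0.1], "fingers": 0},
    {"dr": [0, 0, 0], "travel": [0, 0, 0.1], "fingers": 0},
    {"dr": [0, 0, 0], "travel": [0, 0, 0], "fingers": 0},
  ],
)

```text
clock: 9.55
ee_pos: [0.5663, 0.2324, 0.0935]
ee_rot: [[-0.777, 0.545, -0.315], [0.505, 0.839, 0.204], [0.375, -0.0, -0.927]]
wrist_force: [0.3, 0.8, -3.7]
grip_width: 0.0257
```

Run:
```python
from barfit import *
fit()
p,R=barpose(.054,57,22,.0); plan(p,R,1)
c=cam("top"); P,u,v=pts(c); 
# points on bar toe/die in top view: section along bar line
d=np.array([.8387,-.5446]); n=np.array([.5446,.8387]); w=P[:,:2]-C[:2]; a=w@d; b=w@n
for lo in np.arange(-.09,.09,.01):
    q=P[(a>lo)&(a<lo+.01)&(abs(b)<.008)]; print(round(lo*1000+5),len(q),np.round(np.median(q[:,2]),4) if len(q) else'',end=' | ')
```

```text
top 0.66 821  tool-frame x [-0.0463  0.1209] y [-0.0132 -0.0007  0.0116]
   x -0.08 -0.04 z med 0.014 y med 0.0022 25
   x 0.03 0.07 z med 0.0093 y med -0.0013 208
   x 0.07 0.11 z med 0.0096 y med -0.0018 222
side 0.47 188  tool-frame x [-0.0564  0.1223] y [-0.0025  0.015   0.0169]
   x -0.08 -0.04 z med 0.0179 y med 0.016 10
   x 0.03 0.07 z med 0.0164 y med 0.0155 47
   x 0.07 0.11 z med 0.0164 y med 0.0155 58
total cm tool [-0.19 -0.01  0.45] rot [ 0. -0.  0.]
{'dr': [0.0, -0.0, 0.0], 'travel': [-0.19, -0.01, 0.45]}
-85 35 0.1022 | -75 32 0.0984 | -65 31 0.0877 | -55 35 0.084 | -45 33 0.0797 | -35 55 0.0788 | -25 59 0.0762 | -15 127 0.2562 | -5 148 0.3857 | 5 96 0.4281 | 15 85 0.4503 | 25 71 0.4554 | 35 51 0.4539 | 45 67 0.4328 | 55 78 0.4373 | 65 71 0.4388 | 75 67 0.4387 | 85 63 0.437 |
```

Emit:
move_arm(
  plan=[
    {"dr": [0, 0, 0], "travel": [-0.2, 0, 0.1], "fingers": 0},
    {"dr": [0, 0, 0], "travel": [0, 0, 0.1], "fingers": 0},
    {"dr": [0, 0, 0], "travel": [0, 0, 0.1], "fingers": 0},
    {"dr": [0, 0, 0], "travel": [0, 0, 0.05], "fingers": 0},
    {"dr": [0, 0, 0], "travel": [0, 0, 0], "fingers": 0},
    {"dr": [0, 0, 0], "travel": [0, 0, 0], "fingers": 0},
  ],
)

```text
clock: 10.4
ee_pos: [0.567, 0.2321, 0.0898]
ee_rot: [[-0.778, 0.544, -0.314], [0.505, 0.839, 0.204], [0.375, 0.0, -0.927]]
wrist_force: [0.3, -0.3, -4.5]
grip_width: 0.0257
```

Emit:
move_arm(
  plan=[
    {"dr": [0, 0, 0], "travel": [0, 0, 0.05], "fingers": 0},
    {"dr": [0, 0, 0], "travel": [0, 0, 0.05], "fingers": 0},
    {"dr": [0, 0, 0], "travel": [0, 0, 0.05], "fingers": 0},
    {"dr": [0, 0, 0], "travel": [0, 0, 0], "fingers": 0},
  ],
)

```text
clock: 10.8
ee_pos: [0.5667, 0.2324, 0.0888]
ee_rot: [[-0.778, 0.544, -0.314], [0.505, 0.839, 0.204], [0.374, 0.0, -0.927]]
wrist_force: [0.5, -1.1, -2.7]
grip_width: 0.0258
```

Run:
```python
from h import *
s=status.observe();p0,R0=barpose(.054,57,22,0);print(np.array(s["ee_pos"])-p0)
p,R=barpose(.054,57,15.5,0); plan(p,R,5,p0,R0)
```

```text
[ 1.85705479e-04 -4.47070164e-05 -3.08610090e-04]
total cm tool [0.23 0.   0.63] rot [-0.    -0.113 -0.   ]
{'dr': [-0.0, -0.023, -0.0], 'travel': [0.05, 0.0, 0.13]}
{'dr': [-0.0, -0.023, -0.0], 'travel': [0.05, 0.0, 0.13]}
{'dr': [-0.0, -0.023, -0.0], 'travel': [0.05, 0.0, 0.12]}
{'dr': [-0.0, -0.023, -0.0], 'travel': [0.05, 0.0, 0.12]}
{'dr': [-0.0, -0.023, -0.0], 'travel': [0.06, 0.0, 0.12]}
```

Pose agrees with the predicted crest contact within 0.4 mm. Tilt the bar back about the crest.

Emit:
move_arm(
  plan=[
    {"dr": [0, -0.023, 0], "travel": [0.05, 0, 0.13], "fingers": 0},
    {"dr": [0, -0.023, 0], "travel": [0.05, 0, 0.13], "fingers": 0},
    {"dr": [0, -0.023, 0], "travel": [0.05, 0, 0.12], "fingers": 0},
    {"dr": [0, -0.023, 0], "travel": [0.05, 0, 0.12], "fingers": 0},
    {"dr": [0, -0.023, 0], "travel": [0.06, 0, 0.12], "fingers": 0},
    {"dr": [0, 0, 0], "travel": [0, 0, 0], "fingers": 0},
  ],
)

```text
clock: 11.4
ee_pos: [0.5619, 0.2355, 0.0837]
ee_rot: [[-0.809, 0.543, -0.223], [0.524, 0.839, 0.144], [0.265, 0.0, -0.964]]
wrist_force: [-0.3, -0.4, -2.7]
grip_width: 0.0253
```

Emit:
move_arm(
  plan=[
    {"dr": [0, -0.015, 0], "travel": [0, 0, 0.08], "fingers": 0},
    {"dr": [0, 0, 0], "travel": [0, 0, 0], "fingers": 2.8},
    {"dr": [0, 0, 0], "travel": [0, 0, 0], "fingers": 3.2},
    {"dr": [0, 0, 0], "travel": [0, 0, 0], "fingers": 4},
    {"dr": [0, 0, 0], "travel": [0, 0, 0], "fingers": 4.5},
    {"dr": [0, 0, 0], "travel": [0, 0, 0], "fingers": 4.5},
  ],
)

```text
clock: 12.0
ee_pos: [0.5627, 0.2349, 0.0828]
ee_rot: [[-0.812, 0.545, -0.211], [0.527, 0.839, 0.137], [0.251, 0.0, -0.968]]
wrist_force: [-0.2, 0.0, -0.0]
grip_width: 0.0447
```

Run:
```python
from barfit import *
fit()
```

```text
top 0.61 736  tool-frame x [-0.0236  0.1206] y [-0.0126 -0.0006  0.0114]
   x 0.03 0.07 z med 0.0135 y med -0.0005 215
   x 0.07 0.11 z med 0.0156 y med -0.0013 218
side 0.74 310  tool-frame x [-0.1024  0.1228] y [-0.0051  0.0139  0.0175]
   x -0.12 -0.08 z med 0.0121 y med 0.0088 20
   x -0.08 -0.04 z med 0.0141 y med 0.0156 8
   x 0.03 0.07 z med 0.0173 y med 0.0147 73
   x 0.07 0.11 z med 0.0183 y med 0.0145 83
```

Run:
```python
from h import *
s=status.observe();R0=np.array(s["ee_rot"]);p0=np.array(s["ee_pos"])-.07*R0[:,2]
b=np.array([.8387,-.5446]); th=np.radians(12)
xy=C[:2]-b*(.149*np.cos(th)-.016*np.sin(th)); print(p0,xy)
plan([*xy,.132],tool(57),5,p0,R0)
```

```text
[0.57735901 0.22534351 0.15045086] [0.48205452 0.28726052]
total cm tool [10.54  0.    4.64] rot [ 0.    -0.254  0.   ]
{'dr': [0.0, -0.051, 0.0], 'travel': [2.11, 0.0, 0.93]}
{'dr': [0.0, -0.051, 0.0], 'travel': [2.15, 0.0, 0.82]}
{'dr': [0.0, -0.051, 0.0], 'travel': [2.19, 0.0, 0.71]}
{'dr': [0.0, -0.051, 0.0], 'travel': [2.22, 0.0, 0.6]}
{'dr': [0.0, -0.051, 0.0], 'travel': [2.25, 0.0, 0.48]}
```

Emit:
move_arm(
  plan=[
    {"dr": [0, 0, 0], "travel": [0, 0, -2], "fingers": 4.5},
    {"dr": [0, 0, 0], "travel": [0, 0, -2.5], "fingers": 4.5},
    {"dr": [0, 0, 0], "travel": [0, 0, -2.5], "fingers": 4.5},
    {"dr": [0, -0.051, 0], "travel": [2.1, 0, 0.93], "fingers": 0},
    {"dr": [0, -0.051, 0], "travel": [2.15, 0, 0.82], "fingers": 0},
    {"dr": [0, -0.051, 0], "travel": [2.2, 0, 0.71], "fingers": 0},
    {"dr": [0, -0.051, 0], "travel": [2.2, 0, 0.6], "fingers": 0},
    {"dr": [0, -0.05, 0], "travel": [2.25, 0, 0.48], "fingers": 0},
    {"dr": [0, 0, 0], "travel": [0, 0, 0], "fingers": 0},
    {"dr": [0, 0, 0], "travel": [0, 0, 0], "fingers": 0},
  ],
)

```text
clock: 13.2
ee_pos: [0.4819, 0.2875, 0.1323]
ee_rot: [[-0.84, 0.543, 0.0], [0.543, 0.84, 0.0], [-0.0, 0.0, -1.0]]
wrist_force: [0.4, 0.3, 0.8]
grip_width: 0.0006
```

```bash
cat > look.py <<'E'
from h import *
s=status.observe(); print("grip",round(float(s["grip_width"]),4),np.round(s["ee_pos"],4),np.round(s["wrist_force"],2))
d=np.array([.8387,-.5446]); n=np.array([.5446,.8387])
for k in("top","side"):
    c=cam(k)
    r=nets.cut_out(k,"pry_bar")
    if r:
        P,u,v=pts(c,r[0]["region"]); w=P[:,:2]-C[:2]; a=w@d; bb=w@n
        print(k,"bar a",np.round(np.percentile(a,[1,99]),4),"b med",np.round(np.median(bb),4))
        m=(abs(bb)<.009)&(a<-.082)&(a>-.165)
        if m.sum()>8: f=np.polyfit(a[m],P[m,2],1); print("   pad pitch",np.degrees(np.arctan(-f[0])),"z at a=-.1465",np.polyval(f,-.1465),"lateral b",np.round(np.percentile(bb[m],[3,97]),4))
    r=nets.cut_out(k,"die_top")
    if r:
        P,u,v=pts(c,r[0]["region"]); D=P[:,:2]-[.6863,.1515]; x=D@[.9686,-.2487]; y=D@[.2487,.9686]
        m=(abs(P[:,2]-.075)<.011)&(x>-.047)&(x<.02)&(abs(y)<.06)
        if m.sum()>20: print(k,"die_top z",np.median(P[m,2]),m.sum())
    if k=="top":
        P,u,v=pts(c); D=P[:,:2]-[.6863,.1515]; x=D@[.9686,-.2487]; y=D@[.2487,.9686]
        m=(x<-.065)&(x>-.12)&(y<0)&(y>-.06)&(P[:,2]<.04); print("plate z",np.median(P[m,2]),m.sum())
    save(c,f"l{s['clock']:.1f}{k}.png")
E
python3 look.py
```

```text
grip 0.0006 [0.4819 0.2875 0.1323] [0.41 0.35 0.82]
top bar a [-0.2681 -0.1845] b med 0.088
top die_top z 0.06981526687519209 1493
plate z 0.02069636199593631 646
side bar a [-0.1718  0.092 ] b med 0.0133
   pad pitch 9.567045778308026 z at a=-.1465 0.09174515555801707 lateral b [-0.0063  0.0086]
side die_top z 0.06990693054463692 347
```

Run:
```python
import cv2,glob
f=sorted(glob.glob("pics/l*side.png"))[-1]; a=cv2.imread(f)[150:250,190:320]
cv2.imwrite("pics/s3.png",cv2.resize(a,None,fx=6,fy=6,interpolation=cv2.INTER_CUBIC))
```

```text
(no output)
```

View pics/s3.png

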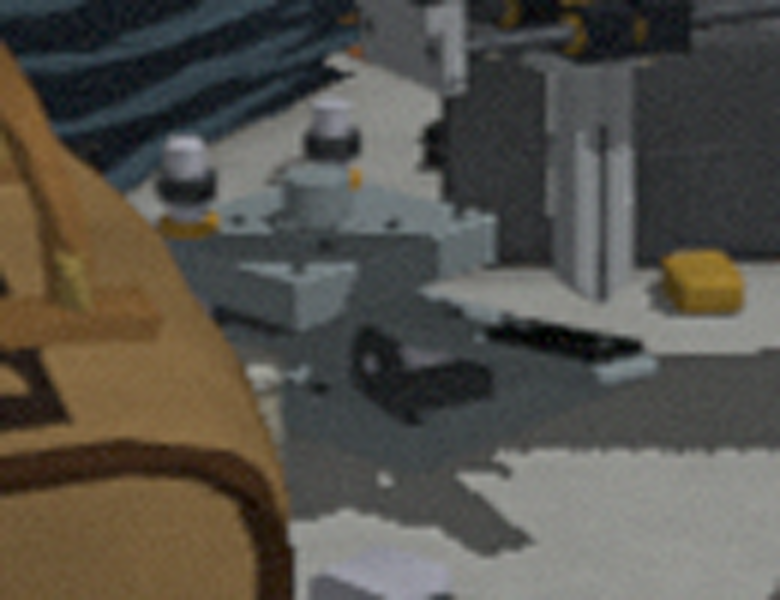

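Run:
```python
from h import *
c=cam("side"); P,u,v=pts(c); d=np.array([.8387,-.5446]); n=np.array([.5446,.8387]); w=P[:,:2]-C[:2]; a=w@d*1000; b=w@n*1000; z=P[:,2]*1000
for lo in range(-190,90,10):
    print(lo+5,end=': ')
    for bl in range(-32,32,8):
        m=(a>=lo)&(a<lo+10)&(b>=bl)&(b<bl+8)&(z>3)&(z<115)
        print(f"{np.median(z[m]):4.0f}/{z[m].max():3.0f}({m.sum()})" if m.sum() else "   -      ",end=' ')
    print()
f=reg("side","fulcrum"); Q,_,_=pts(c,f); w=Q[:,:2]-C[:2]; print("ful a,b,z",[np.round(np.percentile(q,[3,50,97])*1000,1) for q in (w@d,w@n,Q[:,2])],len(Q))
```

```text
-185:    -          -          -          -          -          -          -          -       
-175:    -          -          -         88/ 90(4)   87/ 90(8)   86/ 91(8)    -          -       
-165:    -          -         87/ 87(1)   91/ 95(16)   92/ 96(12)   90/ 95(17)   86/ 90(7)    -       
-155:    -          -          -         94/ 95(4)  110/115(8)   90/ 95(10)   84/ 92(6)    -       
-145:    -          -          -        111/114(5)  102/113(4)   89/113(16)   83/ 83(1)    -       
-135:    -          -          -         90/ 90(1)   91/109(5)   85/112(14)   82/ 84(4)    -       
-125:    -          -          -         89/ 89(3)   89/ 89(2)   86/ 89(11)   79/ 82(5)    -       
-115:    -          -          -         86/ 86(1)   86/ 87(4)   82/ 87(12)   75/ 80(3)    -       
-105:    -          -          -         84/ 86(3)    -         79/ 85(11)   73/ 78(5)    -       
-95:    -          -          -         82/ 82(1)   83/ 84(4)   77/ 83(12)   73/ 75(4)    -       
-85:    -          -          -         80/ 80(2)   80/ 80(1)   78/ 81(10)   69/ 72(4)    -       
-75:   
[... 1109 characters left out ...]
        -          -         49/ 49(3)   49/ 50(2)   49/ 50(4)   44/ 44(1)   21/ 22(6) 
45:    -          -          -         46/ 46(1)   56/ 70(8)   56/ 68(21)   55/ 71(24)   58/ 71(26) 
55:   58/ 64(3)   58/ 68(14)   59/ 70(16)   59/ 70(22)   58/ 71(14)   69/ 70(8)   56/ 70(8)   22/ 69(7) 
65:   60/ 70(18)   68/ 70(7)   69/ 70(6)   69/ 70(4)   70/ 70(3)   22/ 71(7)   45/ 69(6)   70/ 71(7) 
75:   70/ 71(4)   70/ 71(6)   70/ 70(1)   69/ 71(3)   45/ 71(6)   46/ 71(6)   69/ 71(9)   22/ 70(9) 
85:   71/ 71(2)   69/ 73(3)   70/ 71(4)   70/ 89(10)   72/ 92(7)   70/ 94(8)   22/ 70(7)   21/ 21(2) 
ful a,b,z [array([-22.8, -17. ,  16.5]), array([-15.6,  21.2,  30.1]), array([21. , 34.7, 52. ])] 237
```

Emit:
move_arm(
  plan=[
    {"dr": [0, 0, 0], "travel": [0, 0, 0.7], "fingers": 0},
    {"dr": [0, 0, 0], "travel": [0, 0, 0.6], "fingers": 0},
    {"dr": [0, 0, 0], "travel": [0, 0, 0.2], "fingers": 0},
    {"dr": [0, 0, 0], "travel": [0, 0, 0.2], "fingers": 0},
    {"dr": [0, 0, 0], "travel": [0, 0, 0.2], "fingers": 0},
    {"dr": [0, 0, 0], "travel": [0, 0, 0], "fingers": 0},
  ],
)

```text
clock: 14.2
ee_pos: [0.4821, 0.2879, 0.1144]
ee_rot: [[-0.839, 0.544, 0.001], [0.544, 0.839, 0.002], [0.0, 0.002, -1.0]]
wrist_force: [-3.0, 0.9, 7.2]
grip_width: 0.0001
```

Emit:
move_arm(
  plan=[
    {"dr": [0, 0, 0], "travel": [0.04, 0, 0.15], "fingers": 0},
    {"dr": [0, 0, 0], "travel": [0.04, 0, 0.15], "fingers": 0},
    {"dr": [0, 0, 0], "travel": [0.04, 0, 0.15], "fingers": 0},
    {"dr": [0, 0, 0], "travel": [0.04, 0, 0.15], "fingers": 0},
    {"dr": [0, 0, 0], "travel": [0, 0, 0], "fingers": 0},
  ],
)

```text
clock: 14.7
ee_pos: [0.4812, 0.2889, 0.1099]
ee_rot: [[-0.839, 0.544, 0.002], [0.544, 0.839, 0.002], [-0.001, 0.003, -1.0]]
wrist_force: [-3.6, 0.1, 10.9]
grip_width: 0.0007
```

Emit:
move_arm(
  plan=[
    {"dr": [0, 0, 0], "travel": [0.04, 0, 0.17], "fingers": 0},
    {"dr": [0, 0, 0], "travel": [0.04, 0, 0.17], "fingers": 0},
    {"dr": [0, 0, 0], "travel": [0.04, 0, 0.17], "fingers": 0},
    {"dr": [0, 0, 0], "travel": [0.04, 0, 0.17], "fingers": 0},
    {"dr": [0, 0, 0], "travel": [0.03, 0, 0.17], "fingers": 0},
    {"dr": [0, 0, 0], "travel": [0.03, 0, 0.17], "fingers": 0},
    {"dr": [0, 0, 0], "travel": [0, 0, 0], "fingers": 0},
  ],
)

```text
clock: 15.4
ee_pos: [0.4792, 0.2902, 0.0997]
ee_rot: [[-0.839, 0.544, 0.002], [0.544, 0.839, 0.003], [-0.0, 0.003, -1.0]]
wrist_force: [-3.4, 0.3, 11.3]
grip_width: 0.0001
```

```bash
python3 look.py
```

```text
grip 0.0001 [0.4792 0.2902 0.0997] [-3.39  0.31 11.32]
top bar a [-0.0449  0.0493] b med -0.0018
top die_top z 0.07430474108451551 1484
plate z 0.020606344011606555 632
side bar a [-0.1741  0.0412] b med 0.0135
   pad pitch 5.717798752282276 z at a=-.1465 0.07624199131612666 lateral b [-0.0033  0.0086]
```

Emit:
move_arm(
  plan=[
    {"dr": [0, 0, 0], "travel": [0.03, 0, 0.15], "fingers": 0},
    {"dr": [0, 0, 0], "travel": [0.02, 0, 0.15], "fingers": 0},
    {"dr": [0, 0, 0], "travel": [0.02, 0, 0.15], "fingers": 0},
    {"dr": [0, 0, 0], "travel": [0.02, 0, 0.15], "fingers": 0},
    {"dr": [0, 0, 0], "travel": [0.02, 0, 0.15], "fingers": 0},
    {"dr": [0, 0, 0], "travel": [0, 0, 0], "fingers": 0},
  ],
)

```text
clock: 16.3
ee_pos: [0.4783, 0.291, 0.0923]
ee_rot: [[-0.839, 0.544, 0.002], [0.544, 0.839, 0.003], [0.0, 0.004, -1.0]]
wrist_force: [-3.9, -0.4, 10.9]
grip_width: 0.0008
```

```bash
python3 look.py
```

```text
grip 0.0008 [0.4783 0.291  0.0923] [-3.94 -0.37 10.94]
top bar a [-0.043   0.0496] b med -0.0017
top die_top z 0.07679859913351089 1514
plate z 0.020697850733512678 637
side bar a [-0.1757  0.0482] b med 0.012
   pad pitch 2.816429285248135 z at a=-.1465 0.06897269662775286 lateral b [-0.003   0.0087]
side die_top z 0.07663839192827858 339
```

Emit:
move_arm(
  plan=[
    {"dr": [0, 0, 0], "travel": [0.02, 0, 0.1], "fingers": 0},
    {"dr": [0, 0, 0], "travel": [0.01, 0, 0.1], "fingers": 0},
    {"dr": [0, 0, 0], "travel": [0.01, 0, 0.1], "fingers": 0},
    {"dr": [0, 0, 0], "travel": [0, 0, 0.05], "fingers": 0},
    {"dr": [0, 0, 0], "travel": [0, 0, 0], "fingers": 0},
  ],
)

```text
clock: 17.1
ee_pos: [0.4779, 0.2913, 0.0891]
ee_rot: [[-0.839, 0.544, 0.002], [0.544, 0.839, 0.003], [0.0, 0.004, -1.0]]
wrist_force: [-4.8, 0.5, 12.4]
grip_width: 0.0005
```

Emit:
move_arm(
  plan=[
    {"dr": [0, 0, 0], "travel": [0, 0, 0.05], "fingers": 0},
    {"dr": [0, 0, 0], "travel": [0, 0, 0.05], "fingers": 0},
    {"dr": [0, 0, 0], "travel": [0, 0, 0], "fingers": 0},
  ],
)

```text
clock: 17.4
ee_pos: [0.4778, 0.2914, 0.0881]
ee_rot: [[-0.839, 0.544, 0.002], [0.544, 0.839, 0.003], [0.0, 0.004, -1.0]]
wrist_force: [-5.4, 0.4, 13.3]
grip_width: 0.0004
```

```bash
python3 look.py
```

```text
grip 0.0004 [0.4778 0.2914 0.0881] [-5.4   0.44 13.28]
top bar a [-0.0448  0.0497] b med -0.0013
top die_top z 0.07814327919074615 1503
plate z 0.020994781092332167 639
side bar a [-0.1759  0.0458] b med 0.0131
   pad pitch 1.5341892903610743 z at a=-.1465 0.06511528553652646 lateral b [-0.0024  0.0088]
side die_top z 0.07801302685110217 283
```

Emit:
move_arm(
  plan=[
    {"dr": [0, 0, 0], "travel": [0.03, 0, 0.05], "fingers": 0},
    {"dr": [0, 0, 0], "travel": [0, 0, 0.03], "fingers": 0},
    {"dr": [0, 0, 0], "travel": [0, 0, 0], "fingers": 0},
  ],
)

```text
clock: 18.0
ee_pos: [0.4777, 0.2914, 0.0875]
ee_rot: [[-0.839, 0.544, 0.002], [0.544, 0.839, 0.003], [-0.0, 0.004, -1.0]]
wrist_force: [-5.1, 0.0, 12.2]
grip_width: 0.0005
```

Emit:
move_arm(
  plan=[
    {"dr": [0, 0, 0], "travel": [0, 0, 0.05], "fingers": 0},
    {"dr": [0, 0, 0], "travel": [0, 0, 0.03], "fingers": 0},
    {"dr": [0, 0, 0], "travel": [0, 0, 0], "fingers": 0},
  ],
)

```text
clock: 18.3
ee_pos: [0.4777, 0.2915, 0.0867]
ee_rot: [[-0.839, 0.544, 0.002], [0.544, 0.839, 0.003], [-0.0, 0.004, -1.0]]
wrist_force: [-5.0, -0.3, 13.2]
grip_width: 0.0003
```

```bash
python3 look.py
```

```text
grip 0.0003 [0.4777 0.2915 0.0867] [-5.   -0.3  13.24]
top bar a [-0.0445  0.0505] b med -0.0017
top die_top z 0.0786933430574092 1504
plate z 0.020911093003432236 636
side bar a [-0.1754  0.0453] b med 0.0132
   pad pitch 0.9424310415770917 z at a=-.1465 0.06367022029037994 lateral b [-0.0029  0.0086]
side die_top z 0.0785001805100909 286
```

Emit:
move_arm(
  plan=[
    {"dr": [0, 0, 0], "travel": [0, 0, 0.04], "fingers": 0},
    {"dr": [0, 0, 0], "travel": [0, 0, 0.03], "fingers": 0},
    {"dr": [0, 0, 0], "travel": [0, 0, 0], "fingers": 0},
  ],
)

```text
clock: 18.9
ee_pos: [0.4776, 0.2915, 0.0861]
ee_rot: [[-0.839, 0.544, 0.002], [0.544, 0.839, 0.003], [0.0, 0.004, -1.0]]
wrist_force: [-5.4, 0.4, 13.2]
grip_width: -0.0
```

Emit:
move_arm(
  plan=[
    {"dr": [0, 0, 0], "travel": [0, 0, 0.04], "fingers": 0},
    {"dr": [0, 0, 0], "travel": [0, 0, 0.03], "fingers": 0},
    {"dr": [0, 0, 0], "travel": [0, 0, 0], "fingers": 0},
  ],
)

```text
clock: 19.2
ee_pos: [0.4776, 0.2916, 0.0858]
ee_rot: [[-0.839, 0.544, 0.002], [0.544, 0.839, 0.003], [0.0, 0.004, -1.0]]
wrist_force: [-6.5, -0.2, 14.8]
grip_width: 0.0005
```

```bash
python3 look.py
```

```text
grip 0.0005 [0.4776 0.2916 0.0858] [-6.45 -0.17 14.84]
top bar a [-0.0443  0.0497] b med -0.0013
top die_top z 0.07897295767021648 1496
plate z 0.02079582583936518 631
side bar a [-0.1759  0.0436] b med 0.0132
   pad pitch 0.549427673979241 z at a=-.1465 0.06264884239012782 lateral b [-0.0012  0.0087]
side die_top z 0.0787953526842234 291
```

Emit:
move_arm(
  plan=[
    {"dr": [0, 0, 0], "travel": [0, 0, 0.03], "fingers": 0},
    {"dr": [0, 0, 0], "travel": [0, 0, 0], "fingers": 0},
    {"dr": [0, 0, 0], "travel": [0, 0, 0], "fingers": 0},
  ],
)

```text
clock: 19.8
ee_pos: [0.4777, 0.2916, 0.0858]
ee_rot: [[-0.839, 0.544, 0.002], [0.544, 0.839, 0.003], [-0.0, 0.004, -1.0]]
wrist_force: [-5.8, -0.8, 15.5]
grip_width: 0.0006
```

Emit:
move_arm(
  plan=[
    {"dr": [0, 0, 0], "travel": [0, 0, -0.5], "fingers": 0},
    {"dr": [0, 0, 0], "travel": [0, 0, -2], "fingers": 0},
    {"dr": [0, 0, 0], "travel": [0, 0, -2], "fingers": 0},
    {"dr": [0, 0, -0.08], "travel": [1.5, 1.5, -1], "fingers": 4},
    {"dr": [0, 0, -0.08], "travel": [1.5, 2, 0], "fingers": 4},
    {"dr": [0, 0, -0.08], "travel": [1.5, 2, 0], "fingers": 4},
    {"dr": [0, 0, -0.1], "travel": [1.5, 2, 0], "fingers": 4},
    {"dr": [0, 0, 0], "travel": [0, 0, 0], "fingers": 4},
  ],
)

```text
clock: 20.6
ee_pos: [0.455, 0.386, 0.1358]
ee_rot: [[-0.973, 0.23, -0.001], [0.23, 0.973, 0.0], [0.001, 0.0, -1.0]]
wrist_force: [-0.3, -0.3, -0.4]
grip_width: 0.0367
```

Run:
```python
from h import *
s=status.observe(); print(np.round(s["ee_pos"],4),np.round(s["wrist_force"],1))
for k in("top","side"):
    c=cam(k); r=nets.cut_out(k,"parting_block")
    if r:
        P,u,v=pts(c,r[0]["region"]); print(k,round(r[0]["p"],2),rect(P),len(P))
        e=np.array([np.cos(np.radians(-13.6)),np.sin(np.radians(-13.6))]); a=P[:,:2]@e; b=P[:,:2]@np.array([-e[1],e[0]])
        print(" a",np.round(np.percentile(a,[.5,99.5]),4))
        for lo in np.arange(a.min(),a.max(),.015):
            q=(a>lo)&(a<lo+.015); print("  ",np.round(lo+.0075,4),"b",np.round([b[q].min(),np.median(b[q]),b[q].max()],4),"z",np.round(np.percentile(P[q,2],[10,50,90]),4),q.sum())
        save(c,"p"+k+".png")
    m=nets.cut_out(k,"die_top")
    if m:
        P,u,v=pts(c,m[0]["region"]); q=(P[:,2]>.066)&(P[:,2]<.085); print("die",np.median(P[q,2]))
c=cam("wrist"); save(c,"w3.png")
```

```text
[0.455  0.386  0.1358] [-0.3 -0.3 -0.4]
die 0.07893266027831874
side 0.89 (array([476.7, 379.4]), array([ 84.1, 127.3]), 84.3) 592
 a [0.3071 0.4317]
   0.3137 b [0.5031 0.5125 0.5149] z [0.0339 0.0394 0.0433] 46
   0.3287 b [0.5042 0.5126 0.5159] z [0.0305 0.0361 0.0396] 35
   0.3437 b [0.5009 0.5124 0.5157] z [0.0267 0.0329 0.0365] 39
   0.3587 b [0.4671 0.5128 0.5158] z [0.0212 0.0276 0.0328] 37
   0.3737 b [0.4415 0.5123 0.5166] z [0.0157 0.0242 0.0284] 41
   0.3887 b [0.4396 0.5136 0.5258] z [0.0015 0.0209 0.0311] 156
   0.4037 b [0.4449 0.5223 0.5255] z [0.001  0.0234 0.0321] 113
   0.4187 b [0.4507 0.5223 0.5264] z [0.0014 0.0238 0.0319] 104
   0.4337 b [0.5219 0.5232 0.5244] z [0.0045 0.0145 0.0239] 20
die 0.07845391817985475
```

View pics/w3.png

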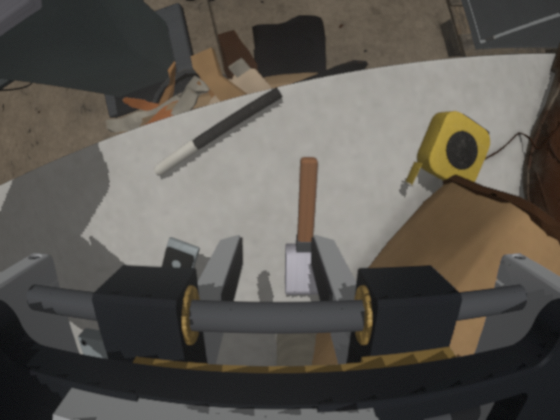

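Run:
```python
from h import *
plan([.4509,.4095,.031],tool(76.4),1)
```

```text
total cm tool [ 1.18  2.45 10.54] rot [-0.  0. -0.]
{'dr': [-0.0, 0.0, -0.0], 'travel': [1.18, 2.45, 10.54]}
```

Emit:
move_arm(
  plan=[
    {"dr": [0, 0, 0], "travel": [0.6, 1.25, 1.5], "fingers": 4},
    {"dr": [0, 0, 0], "travel": [0.55, 1.2, 2], "fingers": 4},
    {"dr": [0, 0, 0], "travel": [0, 0, 2.5], "fingers": 4},
    {"dr": [0, 0, 0], "travel": [0, 0, 2.5], "fingers": 4},
    {"dr": [0, 0, 0], "travel": [0, 0, 1.5], "fingers": 4},
    {"dr": [0, 0, 0], "travel": [0, 0, 0.5], "fingers": 4},
    {"dr": [0, 0, 0], "travel": [0, 0, 0], "fingers": 4},
  ],
)

```text
clock: 21.65
ee_pos: [0.4503, 0.4102, 0.0305]
ee_rot: [[-0.972, 0.234, -0.001], [0.234, 0.972, -0.001], [0.001, -0.001, -1.0]]
wrist_force: [0.3, -0.0, 0.2]
grip_width: 0.04
```

Emit:
move_arm(
  plan=[
    {"dr": [0, 0, 0], "travel": [0, 0, 0], "fingers": 2},
    {"dr": [0, 0, 0], "travel": [0, 0, 0], "fingers": 1},
    {"dr": [0, 0, 0], "travel": [0, 0, 0], "fingers": 0},
    {"dr": [0, 0, 0], "travel": [0, 0, 0], "fingers": 0},
    {"dr": [0, 0, 0], "travel": [0, 0, 0], "fingers": 0},
    {"dr": [0, 0, 0], "travel": [0, 0, 0], "fingers": 0},
  ],
)

```text
clock: 22.25
ee_pos: [0.4511, 0.4107, 0.0322]
ee_rot: [[-0.972, 0.234, 0.001], [0.234, 0.972, 0.001], [-0.001, 0.001, -1.0]]
wrist_force: [-0.0, 0.2, 2.6]
grip_width: 0.0135
```

Emit:
move_arm(
  plan=[
    {"dr": [0, 0, 0], "travel": [0, 0, -0.5], "fingers": 0},
    {"dr": [0, 0, 0], "travel": [0, 0, -1.5], "fingers": 0},
    {"dr": [0, 0, 0], "travel": [0, 0, -2.5], "fingers": 0},
    {"dr": [0, 0, 0], "travel": [0, 0, -2.5], "fingers": 0},
    {"dr": [0, 0, 0], "travel": [0, 0, -2.5], "fingers": 0},
    {"dr": [0, 0, 0], "travel": [0, 0, -1.5], "fingers": 0},
    {"dr": [0, 0, 0], "travel": [0, 0, 0], "fingers": 0},
    {"dr": [0, 0, 0], "travel": [0, 0, 0], "fingers": 0},
  ],
)

```text
clock: 23.05
ee_pos: [0.4505, 0.4102, 0.141]
ee_rot: [[-0.972, 0.234, -0.001], [0.234, 0.972, -0.0], [0.0, -0.0, -1.0]]
wrist_force: [-1.0, 0.6, -2.1]
grip_width: 0.014
```

```bash
cat > pb.py <<'E'
from h import *
s=status.observe(); p=np.array(s["ee_pos"]);R=np.array(s["ee_rot"]); print(np.round(p,4),np.round(s["wrist_force"],1))
for k in("top","side"):
    c=cam(k); save(c,f"q{s['clock']:.1f}{k}.png")
    for r in nets.cut_out(k,"parting_block")[:1]:
        P,u,v=pts(c,r["region"]); L=(P-p)@R; L=L[(abs(L[:,1])<.03)&(abs(L[:,2])<.06)]; a=-L[:,0]
        print(k,round(r["p"],2),len(L),"fwd",np.round(np.percentile(a,[1,99])*1000,1))
        for lo in (-.03,.048,.056,.064,.072,.080):
            q=(a>lo)&(a<lo+.008)
            if q.sum()>2: print("  fwd",lo+.004,"y",np.round(np.percentile(L[q,1],[3,50,97])*1000,1),"z",np.round(np.percentile(L[q,2],[5,50,95])*1000,1),q.sum())
E
python3 pb.py
python3 - <<'E'
from h import *
s=status.observe(); p=np.array(s["ee_pos"])
plan([.531,.1624,p[2]],tool(75.6),10)
E
```

```text
[0.4505 0.4102 0.141 ] [-1.   0.6 -2.1]
top 0.59 264 fwd [49.9 88.2]
  fwd 0.052000000000000005 y [-18.3 -16.2  -9.2] z [-2.8  2.1 27.1] 22
  fwd 0.06 y [-18.2 -10.9  -0.7] z [-0.1  2.7 22.3] 41
  fwd 0.068 y [-18.4  -6.7   8.7] z [-0.8  2.1 14.2] 58
  fwd 0.076 y [-18.3  -3.7  14. ] z [-0.8  2.1 14.1] 72
  fwd 0.084 y [-18.2  -2.6  14.6] z [-0.3  3.8 11.3] 65
side 0.76 547 fwd [-36.3  88.8]
  fwd -0.026 y [-2.5  8.2 11.5] z [-9.4 -4.9  1.1] 23
  fwd 0.052000000000000005 y [-14.2  10.8  19.3] z [ 2.7 13.6 33.8] 131
  fwd 0.06 y [-12.   17.4  20.2] z [ 2.5 10.8 32.3] 57
  fwd 0.068 y [-12.4  17.4  19.5] z [ 2.8 10.  32.7] 57
  fwd 0.076 y [-8.6 17.6 19.6] z [ 2.9 13.6 32.3] 58
  fwd 0.084 y [-5.2 17.3 19.3] z [ 3.  14.6 31.7] 38
total cm tool [-13.66 -22.16   0.03] rot [-0.003 -0.002  0.016]
{'dr': [-0.0, -0.0, 0.002], 'travel': [-1.37, -2.22, 0.0]}
{'dr': [-0.0, -0.0, 0.002], 'travel': [-1.37, -2.21, 0.0]}
{'dr': [-0.0, -0.0, 0.002], 'travel': [-1.37, -2.21, 0.0]}
{'dr': [-0.0, -0.0, 0.002], 'travel': [-1.38, -2.21, 0.0]}
{'dr': [-0.0, -0.0, 0.002], 'travel': [-1.38, -2.21, 0.0]}
{'dr': [-0.0, -0.0, 0.002], 'travel': [-1.38, -2.21, 0.0]}
{'dr': [-0.0, -0.0, 0.002], 'travel': [-1.39, -2.2, 0.0]}
{'dr': [-0.0, -0.0, 0.002], 'travel': [-1.39, -2.2, 0.0]}
{'dr': [-0.0, -0.0, 0.002], 'travel': [-1.39, -2.2, 0.0]}
{'dr': [-0.0, -0.0, 0.002], 'travel': [-1.4, -2.2, 0.0]}
```

Emit:
move_arm(
  plan=[
    {"dr": [0, 0, 0.002], "travel": [-0.7, -1.1, 0], "fingers": 0},
    {"dr": [0, 0, 0.002], "travel": [-1.4, -2.2, 0], "fingers": 0},
    {"dr": [0, 0, 0.002], "travel": [-1.4, -2.2, 0], "fingers": 0},
    {"dr": [0, 0, 0.002], "travel": [-1.7, -2.8, 0], "fingers": 0},
    {"dr": [0, 0, 0.002], "travel": [-1.7, -2.8, 0], "fingers": 0},
    {"dr": [0, 0, 0.002], "travel": [-1.7, -2.8, 0], "fingers": 0},
    {"dr": [0, 0, 0.002], "travel": [-1.7, -2.8, 0], "fingers": 0},
    {"dr": [0, 0, 0.002], "travel": [-1.7, -2.8, 0], "fingers": 0},
    {"dr": [0, 0, 0], "travel": [-1.7, -2.7, 0], "fingers": 0},
    {"dr": [0, 0, 0], "travel": [0, 0, 0], "fingers": 0},
  ],
)

```text
clock: 24.25
ee_pos: [0.5306, 0.1573, 0.1409]
ee_rot: [[-0.967, 0.254, -0.0], [0.254, 0.967, -0.002], [-0.0, -0.002, -1.0]]
wrist_force: [0.4, 1.0, -1.6]
grip_width: 0.014
```

Run:
```python
from h import *
plan([.531,.1624,.058],tool(75.6),1)
c=cam("top"); 
e=np.array([.9686,-.2487]); n=np.array([.2487,.9686])
P,u,v=pts(c); D=(P[:,:2]-[.6863,.1515]); x=D@e*1000; y=D@n*1000; z=P[:,2]*1000
m=(x>-130)&(x<-40)&(abs(y)<62)&(z<95)
for lo in range(-125,-40,10):
    print(lo+5,[ (int(np.median(z[q])) if (q:=m&(x>=lo)&(x<lo+10)&(y>=b)&(y<b+8)).sum() else None) for b in range(-62,62,8)])
t=c["pixels"]; save(c,"t5.png"); s=cam("side")["pixels"][140:260,180:320]; cv2.imwrite("pics/s5.png",np.hstack([cv2.resize(t[100:220,240:400,::-1],(480,360),interpolation=3)[:, :400],cv2.resize(s[:,:,::-1],(400,360),interpolation=3)]))
```

```text
total cm tool [0.1  0.52 8.29] rot [-0.002  0.    -0.006]
{'dr': [-0.002, 0.0, -0.006], 'travel': [0.1, 0.52, 8.29]}
-120 [None, None, None, None, None, None, None, None, None, 16, 42, None, None, None, None, 21]
-110 [None, None, None, None, None, None, None, None, None, None, 49, None, None, None, None, 38]
-100 [None, None, None, None, None, None, None, None, None, None, None, None, None, None, None, 52]
-90 [None, None, None, None, None, None, None, None, None, None, None, None, None, None, None, 36]
-80 [None, None, None, None, None, None, None, None, None, None, None, 54, 55, 40, 51, 19]
-70 [None, None, None, None, None, None, None, None, None, None, None, None, 53, 36, 21, 21]
-60 [None, None, None, None, None, None, None, None, None, None, None, None, 21, 21, 21, 21]
-50 [None, None, None, None, None, None, None, 80, 78, 75, 76, 72, 62, 23, 40, 42]
-40 [None, None, None, None, None, None, 79, 78, 78, 77, 78, 78, 75, 76, 75, 75]
```

View pics/s5.png

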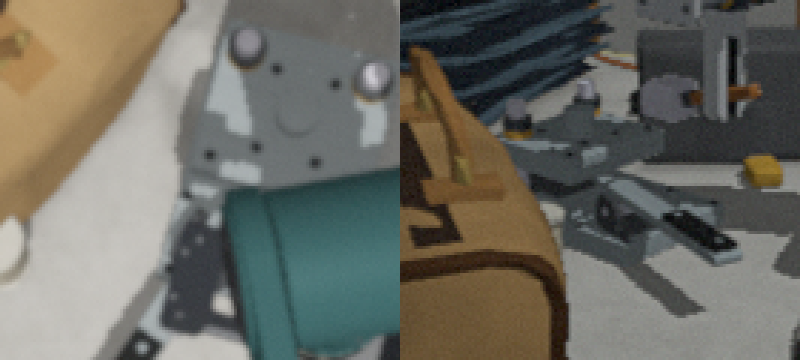

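Emit:
move_arm(
  plan=[
    {"dr": [-0.002, 0, -0.006], "travel": [0.1, 0.5, 1.5], "fingers": 0},
    {"dr": [0, 0, 0], "travel": [0, 0, 2], "fingers": 0},
    {"dr": [0, 0, 0], "travel": [0, 0, 2], "fingers": 0},
    {"dr": [0, 0, 0], "travel": [0, 0, 1.5], "fingers": 0},
    {"dr": [0, 0, 0], "travel": [0, 0, 1], "fingers": 0},
    {"dr": [0, 0, 0], "travel": [0, 0, 0.3], "fingers": 0},
    {"dr": [0, 0, 0], "travel": [0, 0, 0], "fingers": 0},
  ],
)

```text
clock: 25.05
ee_pos: [0.53, 0.1673, 0.0581]
ee_rot: [[-0.97, 0.243, 0.0], [0.243, 0.97, 0.002], [0.0, 0.002, -1.0]]
wrist_force: [0.1, 1.4, -1.6]
grip_width: 0.0133
```

```bash
python3 pb.py
python3 - <<'E'
from h import *
plan([.531,.1624,.0542],tool(75.6),1)
E
```

```text
[0.53   0.1673 0.0581] [ 0.1  1.4 -1.6]
side 0.68 265 fwd [-34.4  85.2]
  fwd -0.026 y [ 0.4  8.5 11.1] z [-12.6  -7.7  -1. ] 12
  fwd 0.052000000000000005 y [-14.2   8.8  19.6] z [-0.3 11.9 33.6] 82
  fwd 0.06 y [-12.3  17.6  22. ] z [-0.7  8.1 37.8] 27
  fwd 0.068 y [-11.8  16.9  22.1] z [-0.5  1.2 11.4] 24
  fwd 0.076 y [-13.1  15.7  20.2] z [-0.8  1.2 11.9] 23
  fwd 0.084 y [12.6 19.4 19.9] z [ 0.3  6.9 11.3] 10
total cm tool [-0.11 -0.47  0.54] rot [0.003 0.002 0.006]
{'dr': [0.003, 0.002, 0.006], 'travel': [-0.11, -0.47, 0.54]}
```

Emit:
move_arm(
  plan=[
    {"dr": [0, 0, 0.006], "travel": [0, -0.2, 0.1], "fingers": 0},
    {"dr": [0, 0, 0], "travel": [0, -0.25, 0.1], "fingers": 0},
    {"dr": [0, 0, 0], "travel": [0, 0, 0.1], "fingers": 0},
    {"dr": [0, 0, 0], "travel": [0, 0, 0.05], "fingers": 0},
    {"dr": [0, 0, 0], "travel": [0, 0, 0], "fingers": 0},
  ],
)

```text
clock: 25.75
ee_pos: [0.5291, 0.1625, 0.0549]
ee_rot: [[-0.968, 0.249, 0.001], [0.249, 0.968, 0.002], [-0.0, 0.002, -1.0]]
wrist_force: [-0.2, 0.0, -1.2]
grip_width: 0.0136
```

Emit:
move_arm(
  plan=[
    {"dr": [0, 0, 0], "travel": [0, 0, 0.06], "fingers": 0},
    {"dr": [0, 0, 0], "travel": [-0.6, 0, 0], "fingers": 0},
    {"dr": [0, 0, 0], "travel": [-0.8, 0, 0], "fingers": 0},
    {"dr": [0, 0, 0], "travel": [-0.8, 0, 0], "fingers": 0},
    {"dr": [0, 0, 0], "travel": [-0.6, 0, 0], "fingers": 0},
    {"dr": [0, 0, 0], "travel": [0, 0, 0], "fingers": 0},
  ],
)

```text
clock: 26.35
ee_pos: [0.5577, 0.1553, 0.0545]
ee_rot: [[-0.968, 0.25, 0.002], [0.25, 0.968, 0.002], [-0.002, 0.002, -1.0]]
wrist_force: [1.0, -0.1, -0.2]
grip_width: 0.0137
```

Emit:
move_arm(
  plan=[
    {"dr": [0, 0, 0], "travel": [-0.5, 0, 0], "fingers": 0},
    {"dr": [0, 0, 0], "travel": [-0.6, 0, 0], "fingers": 0},
    {"dr": [0, 0, 0], "travel": [-0.6, 0, 0], "fingers": 0},
    {"dr": [0, 0, 0], "travel": [-0.6, 0, 0], "fingers": 0},
    {"dr": [0, 0, 0], "travel": [-0.6, 0, 0], "fingers": 0},
    {"dr": [0, 0, 0], "travel": [-0.3, 0, 0], "fingers": 0},
    {"dr": [0, 0, 0], "travel": [0, 0, 0], "fingers": 0},
  ],
)

```text
clock: 27.05
ee_pos: [0.5882, 0.1474, 0.0544]
ee_rot: [[-0.968, 0.249, 0.002], [0.249, 0.968, 0.002], [-0.002, 0.002, -1.0]]
wrist_force: [0.9, 0.3, 1.0]
grip_width: 0.0135
```

```bash
python3 - <<'E'
from h import *
s=status.observe(); p=np.array(s["ee_pos"]); D=p[:2]-[.6863,.1515]; print(p,"die xy tcp",D@[.9686,-.2487],D@[.2487,.9686],np.round(s["wrist_force"],1))
E
python3 pb.py
```

```text
[0.58819672 0.14744178 0.05440972] die xy tcp -0.09401355505237549 -0.02832907311040633 [0.9 0.3 1. ]
[0.5882 0.1474 0.0544] [0.9 0.3 1. ]
```

Emit:
move_arm(
  plan=[
    {"dr": [0, 0, 0], "travel": [0, 0, 0], "fingers": 2},
    {"dr": [0, 0, 0], "travel": [0, 0, 0], "fingers": 2.6},
    {"dr": [0, 0, 0], "travel": [0, 0, 0], "fingers": 2.8},
    {"dr": [0, 0, 0], "travel": [0, 0, 0], "fingers": 2.8},
    {"dr": [0, 0, 0], "travel": [0, 0, -1], "fingers": 2.8},
    {"dr": [0, 0, 0], "travel": [0, 0, -2.5], "fingers": 2.8},
    {"dr": [0, 0, 0], "travel": [0, 0, -3], "fingers": 2.8},
    {"dr": [0, 0, 0], "travel": [0, 0, -3], "fingers": 2.8},
    {"dr": [0, 0, 0], "travel": [0, 0, -3], "fingers": 2.8},
    {"dr": [0, 0, 0], "travel": [3, -2, -2], "fingers": 2.8},
  ],
)

```text
clock: 28.25
ee_pos: [0.5556, 0.1361, 0.2017]
ee_rot: [[-0.969, 0.249, 0.005], [0.249, 0.969, 0.003], [-0.004, 0.004, -1.0]]
wrist_force: [0.4, -0.9, 0.6]
grip_width: 0.028
```

Emit:
move_arm(
  plan=[
    {"dr": [0, 0, 0], "travel": [4, -3, 0], "fingers": 2.8},
    {"dr": [0, 0, 0], "travel": [4, -3, 0], "fingers": 2.8},
    {"dr": [0, 0, 0], "travel": [4, -3, 0], "fingers": 2.8},
    {"dr": [0, 0, 0], "travel": [4, -3, 0], "fingers": 2.8},
    {"dr": [0, 0, 0], "travel": [3, -3, 0], "fingers": 2.8},
    {"dr": [0, 0, 0], "travel": [0, 0, 0], "fingers": 2.8},
  ],
)

```text
clock: 28.85
ee_pos: [0.3288, 0.0365, 0.2]
ee_rot: [[-0.968, 0.252, 0.003], [0.252, 0.968, 0.001], [-0.003, 0.002, -1.0]]
wrist_force: [-0.2, -0.0, -0.6]
grip_width: 0.0282
```

```bash
python3 look.py
python3 - <<'E'
from h import *
c=cam("top"); e=np.array([.9686,-.2487]); n=np.array([.2487,.9686])
for r in nets.cut_out("top","parting_block")[:2]:
    P,u,v=pts(c,r["region"]); D=P[:,:2]-[.6863,.1515]; x=D@e*1000;y=D@n*1000
    print("pb",r["p"],np.percentile(x,[1,99]),np.percentile(y,[2,50,98]),len(P))
    for lo in range(-140,-40,8):
        q=(x>lo)&(x<lo+8)
        if q.sum(): print(lo+4,np.round(np.percentile(y[q],[5,50,95])),np.round(np.median(P[q,2])*1000,1),q.sum())
for t in["marker","tape_measure","wax_cake","spool"]:
    r=nets.cut_out("top",t)
    if r: P,_,_=pts(c,r[0]["region"]); print(t,np.round(np.median(P,0),3))
t=c["pixels"]; s=cam("side")["pixels"][140:260,180:320]; cv2.imwrite("pics/s6.png",np.hstack([cv2.resize(t[110:220,250:390,::-1],(458,360),interpolation=3)[:, :400],cv2.resize(s[:,:,::-1],(400,360),interpolation=3)]))
E
```

```text
grip 0.0282 [0.3288 0.0365 0.2   ] [-0.25 -0.01 -0.61]
top bar a [-0.1718  0.0469] b med -0.0006
   pad pitch 0.7439421857533107 z at a=-.1465 0.0637595861549091 lateral b [-0.0084  0.0084]
top die_top z 0.07897619611165521 1490
plate z 0.020804796380781195 478
side bar a [-0.176   0.0423] b med 0.0115
   pad pitch 0.937436958565005 z at a=-.1465 0.06441579090243967 lateral b [-0.0035  0.0086]
side die_top z 0.07883028872016778 351
pb 0.73 [-131.20266048  -46.74226945] [-38.70975436 -28.69108462 -19.96863427] 275
-136 [-31. -30. -29.] 62.3 2
-128 [-35. -29. -23.] 63.3 25
-120 [-35. -29. -23.] 62.8 22
-112 [-35. -28. -23.] 61.3 26
-104 [-35. -30. -22.] 59.3 22
-96 [-35. -28. -23.] 56.1 23
-88 [-35. -29. -23.] 54.8 22
-80 [-35. -29. -23.] 53.2 25
-72 [-36. -29. -23.] 51.1 24
-64 [-36. -31. -23.] 48.7 23
-56 [-37. -28. -22.] 47.4 29
-48 [-41. -27. -17.] 43.4 32
marker [0.375 0.347 0.009]
tape_measure [0.433 0.555 0.029]
wax_cake [ 0.564 -0.014  0.018]
spool [0.587 0.36  0.087]
```

View pics/s6.png

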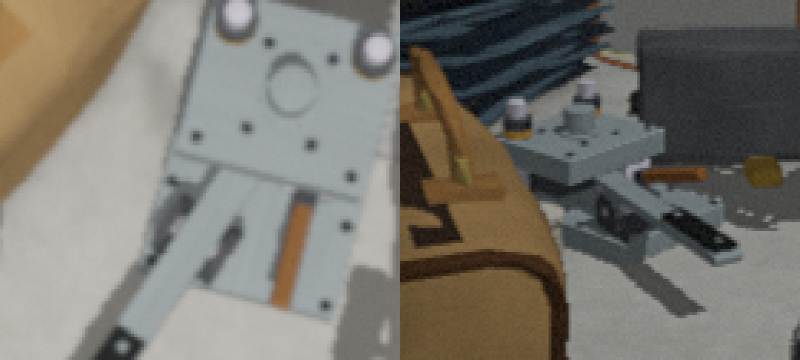

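```bash
python3 -c "
from h import *
print(manip.sign_off())"
```

```text
the job is handed in; nothing more can be done
None
```

I raised the upper block to its stop collars with the pry bar, slid the parting block into the gap with only its handle outside, and handed the job in at about 29 s of the 72 s. No verdict was reported.

- **Levering:** I laid the bar over the fulcrum crest with its toe about 15 mm under the lip. I then pushed the tail down in small steps until it stopped moving at about 15.5 N of push, which I estimate as 50–55 N at the lip (limit 80 N). I can't read that contact force directly.
- **Upper block height:** the measured block top rose about 9.15 mm from where it started, and I put the start at about 1.1 mm open. That makes about 10.2 mm, which within measuring error is against the collars. The height was unchanged after I let go.
- **Parting block:** its origin is about 26 mm behind the die set's origin (x ≈ -26 mm, y ≈ -28 mm), so the body is fully under the upper block. The handle's slope suggests it sits flat, and the gripper is open and well clear.
- **Bystanders:** the pen, tape measure, wax cake and spool are within about 6 mm of where they started, which I take to be measuring noise. The bar was left where it was.
- **Disagreements:** camera heights read about 1.3 mm low, so I corrected them against the base plate. The two cameras also differed by 2 to 6 mm on the parting block's sideways position before the grasp, but this did not affect the result. My final pictures viewed were 9 of the 10 allowed.

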